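# Match the stirrer's speed dial and switch the station on

## Robot

A 6-joint arm with a two-finger parallel gripper is mounted at the origin on a cart in front of the work surface, level with it; the furniture and walls round the work are solid. World frame = base frame: x ahead of the robot, y to its left, z up, the work surface at z = 0. Lengths are in m, angles in rad, forces in N, time in s.
With the tool pointing down it reaches from about 0.25 to 0.725 m from the base axis. Payload 4 kg.
Tool frame: the origin (TCP) lies midway between the tips of the shut fingers; the grasp point (between the pads) lies 19 mm behind it; z points along the fingers, y is the line along which they close (so a half turn about z gives the same grasp; the last joint's range is limited). The gripper opens to 85 mm and grips with 20 to 120 N. Pads are 22 mm wide; open, the fingers measure 114 mm over their backs; the gripper's body (76 mm by 85 mm) begins 54 mm behind the grasp point. The pads swing forward as they close: fully open they stand 13 mm farther back than shut.
Start: joints at [-1.289, 0.241, 0.005, 1.335, 0, 1.571], TCP at [0.139, -0.48, 0.231] pointing down, gripper open.
Joint ranges: [-2.72, 2.72], [-1.05, 1.87], [-1.09, 1.28], [-1.99, 2.15], [-1.42, 1.44], [-3.14, 3.14]. Speed limits (rad/s): [2.79, 2.79, 3.14, 3.14, 3.14, 3.14].

## Interface

Orientations are given as a unit quaternion [x, y, z, w].
In Python, from workcell import get_obs, camera, job_done, silhouettes gives the robot as it stands. The module is installed in compiled form; this text tells all that it offers.
- The arm moves only by the tool drive_tool, never from a script. Its argument "increments" is a list of rows, each a list of 3 entries, a list of its own where there are three numbers: the shift along the world's x, y, z in mm, then the turn, a rotation vector about the world's x, y, z in degrees, then the opening, from 0 (shut) to 1 (fully open). A call has 1 to 8 rows; each row shifts and turns the commanded pose from where the row before left it; what a row does not reach is not made up. A row lasts 1/12 s, in which the tool goes at most 41.7 mm and 7.16 degrees, less where a joint would pass 70% of its speed; a pose out of reach is approached as far as the arm can. A call is refused whole if a number of a shift passes 41.7 or a number of a turn 7.16, either way. A call with a gripper value outside its range is refused whole. The fingers move at their own pace and stop on an object; the grip force is fixed at half the most. Time passes only in rows, so rows that do not move let the fingers close. It gives the time, the measured TCP pose, the force, the opening and the grip force at its end, in the units of the state.
- get_obs(): the state, without advancing time (a new reading comes with each control period).
- camera(name): name is "scene" or "top"; returns a dict with "image" (480x640x3 uint8, red, green, blue), "K" (3x3 intrinsics, pixels), "k1" (the pictures are not rectified: a ray, as slopes to the right and down, at radius r is drawn at 1 + k1 r^2 times it, then the intrinsics apply), "view" (4x4, takes a point from world to camera coordinates). Camera axes: x right, y down, z forward; pixel columns grow to the right and rows downward; lengths in m; the calibration is good to about 2 mm. A picture is of the moment at which its call begins. There is no depth.
- job_done(): hands the job in; it is judged then, once.
Trained networks look in a picture, given as the dict that the camera call returned (one of the last four; its "shot" number tells which), for a name from the list of things; names that differ only in an ending like _2 or _b are one class to them, and where a whole thing is asked for, a point or a joint stands for the part that bears it (a point fixed in the world has none). Each returns a list of dicts, best first, with "conf" (0 to 1); they miss things now and then, are a little off and sometimes report something else, mostly with a low value. They report only what shows in the picture. A call takes as long as a camera call. They do not tell look-alikes from the thing itself.
- silhouettes(query, picture): "region" (480x640 bool, what is visible of it) and "bbox" ([left, top, right, bottom] in pixels, round what is visible of it).
The state is a dict: "clock": time; "joint_pos": joint angles; "joint_vel": joint speeds; "tau": joint torques, N m; "eef_pos": TCP position; "tool_rot": TCP orientation; "ft_force": force on the tool from outside, world axes, zero at the start; "ft_torque": the same for the moment, N m; "grip_width": finger opening in m; "grasp_force": force on a finger pad.
Only numpy, scipy, OpenCV 4.12 (cv2) and the standard library are available. Lean on these libraries where they do the work, as an engineer would, in place of code of your own. Each camera call takes 0.05 s, during which the arm holds its last target. There are 200 camera calls.

## Task

Both beakers on the two-place stirrer must be stirred at the same speed. While the right-hand station is still switched off, turn its speed dial by fingertip, click by click, until its pointer rests on the same scale mark as the pointer of the left-hand dial, and only then press the near end of the right-hand station's rocker switch so that it stays on, as the left-hand one is. Push gently and pinch or lift nothing; do not touch the left-hand dial and rocker, and leave the beakers and the other things round the stirrer where they stand.

Things in the scene. Friction and masses are not known exactly. Their poses are not given: they have to be found in the camera images.
- stirrer: Two-place magnetic stirrer, white housing 260 mm deep (x), 400 wide (y), fixed. Origin: centre of underside; x to the far side, y left. Front, x -130 to -10 mm: flat control deck 60 mm high; behind it the body is 80 high with two round metal plates (134 mm across, top 86 high, centres x +62, y +/-100). Each station: a black dial in front of its plate, a black rocker to the dial's right.
- dial_right (a joint): Turn of the right dial, rad, growing clockwise from above, 0 to 4.71 (stops). Ten click positions: k reads k x 0.5236 (30 deg). At 0 the nose points near left, 135 deg counter-clockwise from stirrer x. A sprung ball holds each position: about 0.07 N m (3 N at the bar's end) to leave it; halfway on, the dial snaps to the next by itself, ahead of the finger. Starts at 0, 1 or 2.
- dial_left (a joint): Turn of the left-hand dial, same meaning. It stands at the wanted speed, one of the positions 4 to 8.
- dial_right_axis (a point): On the right dial's axis at deck level, 60 mm above the bench (stirrer x -73, y -65 mm). Pointer knob: round skirt 52 mm across, 9 high, and across it an upright bar from 6 to 26 mm above the deck, 12 mm thick, tail round, 32 mm from the axis, nose 8 mm thick, white line on top. Printed round it, 40 to 51 mm from the axis: a ring (position 0) and nine ticks (1 to 9), flat.
- dial_right_nose (a point): Tip of the right-hand dial's nose, 34 mm from the axis, 16 mm above the deck.
- dial_left_axis (a point): On the left-hand dial's axis at deck level (stirrer x -73, y +135 mm); same knob and scale.
- dial_left_nose (a point): Tip of the left-hand dial's nose, 34 mm from its axis.
- rocker_right (a joint): Tilt of the right-hand rocker, rad: -0.16 off (far end down), +0.16 on (near end down). Over-centre spring: it snaps to one or the other; about 3 N on the near end switches it on.
- rocker_left (a joint): Tilt of the left-hand rocker, same meaning; it is on.
- rocker_right_near (a point): Point to press: top of the near half of the right rocker, beside a short white line, 13.5 mm from its pivot (stirrer x -73, y -150 mm), about 14 mm above the deck when off, 10 mm when on. The rocker is 38 mm long (stirrer x), 24 mm wide, in a black frame 3 mm high.
- rocker_left_near (a point): The same point on the left-hand rocker (pivot at stirrer x -73, y +50 mm); on, so lower.
- beaker_a: Beaker with orange liquid, 73 x 81 x 96 mm, loose on the left plate. Origin: centre of its underside.
- beaker_b: The like beaker, loose on the right plate.
- dropper: Small white dropper bottle, 29 mm across, 70 mm high, on the bench to the right of the stirrer. Origin: centre of its underside.
- petri: Stack of clear dishes, 62 mm across, 49 mm high, on the bench to the right. Origin: centre of its underside.
Not all that is in view belongs to the job. Leave any green or yellow look-alike of the beaker_a alone.

How it is judged:
On the way, in this order (a step that is already met when the one before it is completed fails the run):
1. the right-hand dial rests at the left-hand dial's mark, its rocker still off (((value of joint dial_left between 1.4208 and 1.7208 rad and value of joint dial_right between 1.4508 and 1.6908 rad) or (value of joint dial_left between 1.9444 and 2.2444 rad and value of joint dial_right between 1.9744 and 2.2144 rad) or (value of joint dial_left between 2.468 and 2.768 rad and value of joint dial_right between 2.498 and 2.738 rad) or (value of joint dial_left between 2.9916 and 3.2916 rad and value of joint dial_right between 3.0216 and 3.2616 rad) or (value of joint dial_left between 3.5152 and 3.8152 rad and value of joint dial_right between 3.5452 and 3.7852 rad) or (value of joint dial_left between 4.0388 and 4.3388 rad and value of joint dial_right between 4.0688 and 4.3088 rad) or (value of joint dial_left between 4.5624 and 4.8624 rad and value of joint dial_right between 4.5924 and 4.8324 rad)) and velocity of joint dial_right between -0.3 and 0.3 rad/s and value of joint rocker_right below -0.08 rad), for 0.3 s.
2. the right-hand rocker is on (((value of joint dial_left between 1.4208 and 1.7208 rad and value of joint dial_right between 1.4508 and 1.6908 rad) or (value of joint dial_left between 1.9444 and 2.2444 rad and value of joint dial_right between 1.9744 and 2.2144 rad) or (value of joint dial_left between 2.468 and 2.768 rad and value of joint dial_right between 2.498 and 2.738 rad) or (value of joint dial_left between 2.9916 and 3.2916 rad and value of joint dial_right between 3.0216 and 3.2616 rad) or (value of joint dial_left between 3.5152 and 3.8152 rad and value of joint dial_right between 3.5452 and 3.7852 rad) or (value of joint dial_left between 4.0388 and 4.3388 rad and value of joint dial_right between 4.0688 and 4.3088 rad) or (value of joint dial_left between 4.5624 and 4.8624 rad and value of joint dial_right between 4.5924 and 4.8324 rad)) and value of joint rocker_right above 0.08 rad), for 0.2 s.
At the end, for the whole second after the job is handed in: The right-hand dial rests within 0.12 rad of the click position at which the left-hand dial stands, both rockers are on (above 0.08 rad), and beakers and bystanders stand upright within 15 mm of where they were (all of step 2 and velocity of joint dial_right between -0.3 and 0.3 rad/s and value of joint rocker_left above 0.08 rad and not (distance of any of beaker_a, beaker_b, dropper, petri from where it was at the start of the episode above 0.015 m or angle between any of beaker_a, beaker_b, dropper, petri's own z axis and vertical above 0.25 rad)); the robot touches nothing.
It fails at once if the right-hand station is switched on before its dial matches, or its dial leaves the mark afterwards (value of joint rocker_right above 0 rad and not ((value of joint dial_left between 1.4208 and 1.7208 rad and value of joint dial_right between 1.4508 and 1.6908 rad) or (value of joint dial_left between 1.9444 and 2.2444 rad and value of joint dial_right between 1.9744 and 2.2144 rad) or (value of joint dial_left between 2.468 and 2.768 rad and value of joint dial_right between 2.498 and 2.738 rad) or (value of joint dial_left between 2.9916 and 3.2916 rad and value of joint dial_right between 3.0216 and 3.2616 rad) or (value of joint dial_left between 3.5152 and 3.8152 rad and value of joint dial_right between 3.5452 and 3.7852 rad) or (value of joint dial_left between 4.0388 and 4.3388 rad and value of joint dial_right between 4.0688 and 4.3088 rad) or (value of joint dial_left between 4.5624 and 4.8624 rad and value of joint dial_right between 4.5924 and 4.8324 rad))).
It fails at once if the left-hand dial or rocker is touched (contact force between any of the fingers, the arm and dial_left above 0.3 N or contact force between any of the fingers, the arm and rocker_left above 0.3 N).
It fails at once if the left-hand station is switched off (value of joint rocker_left below 0 rad).
It fails at once if the right-hand dial is gripped or forced (over 20 N) (contact force between the fingers and dial_right above 20 N).
It fails at once if a beaker or a bystander is moved over 15 mm, tipped or lifted (distance of any of beaker_a, beaker_b, dropper, petri from where it was at the start of the episode above 0.015 m or angle between any of beaker_a, beaker_b, dropper, petri's own z axis and vertical above 0.25 rad).
It also fails if it takes over 72 s, if anything falls off the work surface, if the arm or the gripper's body presses on something with over 40 N, if the wrist force passes 120 N, or if a joint passes its speed limit or range.

## Working session

There is one attempt and no reset: what is moved stays moved. The work goes in short steps, Python scripts to look and compute and a tool call to move; the robot and the scene stay as the last step left them, time stands still between calls to the robot, and variables do not carry over. Pictures are saved under pics/ and viewed, at most 10 in all, crops included, and the job is handed in when it is done.

Besides the shell and the picture viewer there is one more tool, called after "Request:" as name(argument=value, ...), one argument or row to a line, values as JSON. drive_tool: Moves the arm, as the interface text tells. Its arguments: {"type":"object","properties":{"increments":{"type":"array"}},"required":["increments"]}

```bash
mkdir -p pics; cat > h.py <<'E'
import numpy as np, cv2
from workcell import get_obs, camera, job_done, silhouettes
def proj(c,P):
    P=np.atleast_2d(P); q=(c["view"]@np.c_[P,np.ones(len(P))].T).T[:,:3]
    s=q[:,:2]/q[:,2:]; s=s*(1+c["k1"]*(s**2).sum(1,keepdims=True))
    K=c["K"]; return s@K[:2,:2].T+K[:2,2]
def unproj(c,uv,z):
    uv=np.atleast_2d(np.float64(uv)); K=c["K"]
    d=(uv-K[:2,2])@np.linalg.inv(K[:2,:2]).T; s=d.copy()
    for _ in range(20): s=d/(1+c["k1"]*(s**2).sum(1,keepdims=True))
    R=c["view"][:3,:3]; o=-R.T@c["view"][:3,3]; r=np.c_[s,np.ones(len(s))]@R
    return o+r*((z-o[2])/r[:,2])[:,None]
E
python3 - <<'E'
from h import *
for n in("top","scene"):
    c=camera(n); cv2.imwrite(f"pics/{n}0.png",c["image"][...,::-1]); print(n,c["K"].tolist(),c["k1"],(-c["view"][:3,:3].T@c["view"][:3,3]).tolist())
    for q in("dial_right","rocker_right","stirrer"):
        for d in silhouettes(q,c):
            ys,xs=np.nonzero(d["region"]); print(q,round(d["conf"],2),d["bbox"],unproj(c,[xs.mean(),ys.mean()],.075).round(3))
o=get_obs();print(o["clock"],o["tool_rot"],o["eef_pos"])
E
```

```text
top [[455.7144584999781, 0.0, 314.57903195115625], [0.0, 455.7144584999781, 241.74267179113463], [0.0, 0.0, 1.0]] 0.030579913084733353 [0.25290960403976753, -0.08505715108819813, 1.2968651956037314]
dial_right 0.76 [305.4, 242.3, 330.9, 258.0] [[ 0.489 -0.085  0.075]]
rocker_right 0.4 [343.6, 245.9, 358.0, 260.0] [[ 0.483 -0.169  0.075]]
rocker_right 0.22 [306.7, 240.6, 332.5, 258.1] [[ 0.489 -0.085  0.075]]
stirrer 0.81 [223.9, 169.0, 381.0, 281.8] [[ 0.552 -0.029  0.075]]
scene [[454.5295304118139, 0.0, 318.3923435506217], [0.0, 454.5295304118139, 238.4394795798926], [0.0, 0.0, 1.0]] 0.026153696070724 [-0.18588139378923724, -0.8491991158558102, 0.7221583432266262]
stirrer 0.91 [248.7, 203.8, 403.8, 282.1] [[ 0.537 -0.14   0.075]]
0.4 [ 9.90093257e-01  1.40411202e-01 -5.10616440e-05 -1.87043793e-04] [ 0.13898376 -0.48018906  0.23114237]
```

```bash
python3 - <<'E'
import cv2
t=cv2.imread("pics/top0.png");cv2.imwrite("pics/top0c.png",cv2.resize(t[160:300,210:410],None,fx=4,fy=4,interpolation=cv2.INTER_CUBIC))
E
```

```text
(no output)
```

View pics/top0c.png

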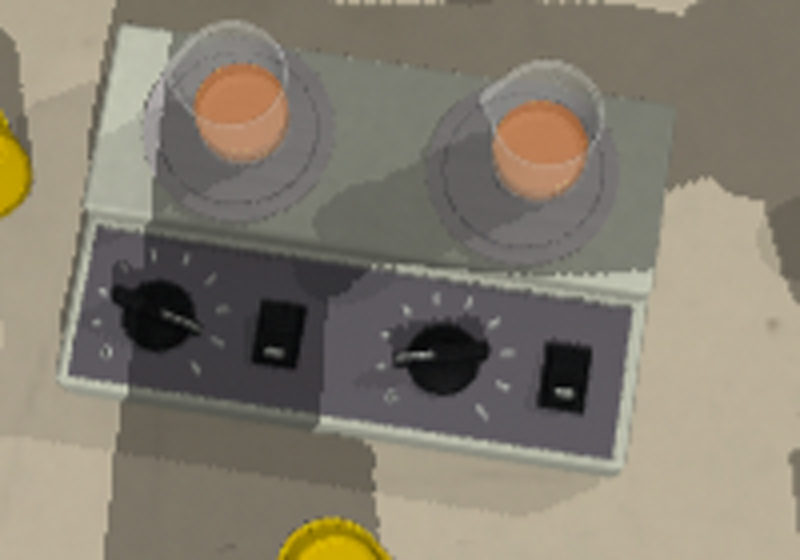

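View pics/scene0.png

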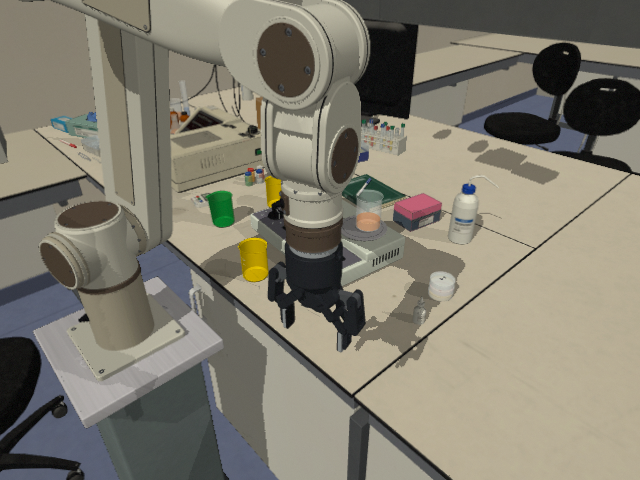

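The top crop shows the stirrer turned slightly clockwise. The left dial's line runs right and near, from (165,315) to (200,328). The right dial's line points left, from (432,354) to (397,358). The rockers are at (279,334) and (565,378). Next I fit the stirrer pose from these features.

```bash
cat >> h.py <<'E'
def S2W(p,P):
    P=np.atleast_2d(P); c,s=np.cos(p[2]),np.sin(p[2]); return np.c_[p[0]+c*P[:,0]-s*P[:,1],p[1]+s*P[:,0]+c*P[:,1],P[:,2]]
E
python3 - <<'E'
from h import *
from scipy.optimize import least_squares
c=camera("top"); im=c["image"]
f=lambda x:210+(np.array(x)[...,0:1]+.5)/4-.5
def px(a): a=np.float64(a); return np.c_[210+(a[:,0]+.5)/4-.5,160+(a[:,1]+.5)/4-.5]
a=np.sqrt(.5)*.0455
M=np.array([[-.073,.05,.063],[-.073,-.15,.063],[-.073-a,.135+a,.06],[-.073-a,-.065+a,.06],[-.13,.2,.06],[-.13,-.2,.06],[.13,.2,.08],[.13,-.2,.08]])
uv=px([[279,334],[565,378],[105,351],[391,397],[62,382],[618,467],[122,27],[675,107]])
r=least_squares(lambda p:(proj(c,S2W(p,M))-uv).ravel(),[.55,-.03,-.1],loss="soft_l1")
p=r.x; print(p,np.round(r.fun.reshape(-1,2),1).tolist()); np.save("pose.npy",p)
# rectified deck-level views of both dials at bar-top height
g=np.linspace(.055,-.055,300)
out=[]
for ax in(.135,-.065):
    X,Y=np.meshgrid(g,g,indexing="ij"); P=S2W(p,np.c_[-.073+X.ravel(),ax+Y.ravel(),np.full(X.size,.07)])
    q=proj(c,P).astype(np.float32).reshape(300,300,2)
    v=cv2.remap(im,q[...,0],q[...,1],cv2.INTER_CUBIC)[...,::-1].copy()
    for k in range(10):
        t=np.radians(135-30*k); P2=(150-np.cos(t)*145,150-np.sin(t)*145)
        cv2.putText(v,str(k),(int(P2[1])-4,int(P2[0])+4),0,.4,(0,255,255),1)
    out.append(v)
cv2.imwrite("pics/rect.png",np.hstack(out))
for n,P in dict(dr=[-.073,-.065,.06],rn=[-.0865,-.15,.074],bb=[.062,-.1,.086]).items(): print(n,S2W(p,P).round(4))
for q in("dropper","petri"):
    for d in silhouettes(q,c): ys,xs=np.nonzero(d["region"]);print(q,d["conf"],unproj(c,[xs.mean(),ys.mean()],.04).round(3))
E
```

```text
[ 0.57098913 -0.02975806 -0.11445533] [[0.1, -0.1], [0.2, 0.1], [-0.1, 0.7], [-0.2, 0.3], [-2.8, -0.2], [2.1, 1.2], [-1.0, -2.1], [1.1, -1.1]]
dr [[ 0.491 -0.086  0.06 ]]
rn [[ 0.4679 -0.1689  0.074 ]]
bb [[ 0.6212 -0.1362  0.086 ]]
dropper 0.44 [[ 0.507 -0.411  0.04 ]]
petri 0.74 [[ 0.626 -0.391  0.04 ]]
petri 0.26 [[ 0.509 -0.411  0.04 ]]
```

View pics/rect.png

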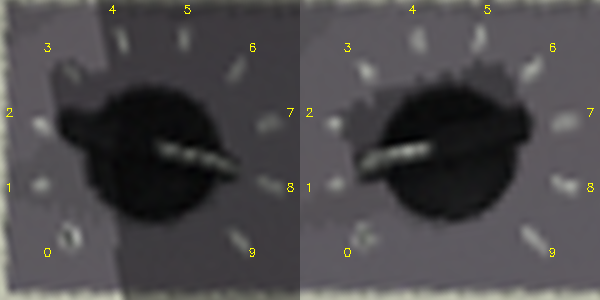

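The rectified view shows the left line beside label 8 (pixel 237,165) and the right line at label 1 (360,162). So the right dial needs 7 clicks, from 1 to 8. I'll push its tail round the near side with the fingers shut.

Request:
drive_tool(
  increments=[
    [[24,23.5,0],[0,0,-2.8],0],
    [[24,23.5,0],[0,0,-2.8],0],
    [[24,23.5,0],[0,0,-2.8],0],
    [[24,23.5,0],[0,0,-2.8],0],
    [[24,23.5,0],[0,0,-2.8],0],
    [[24,23.5,0],[0,0,-2.8],0],
    [[24,23.5,0],[0,0,-2.8],0],
    [[24,23.5,0],[0,0,-2.8],0],
  ],
)

```text
clock: 1.22
eef_pos: [0.332, -0.291, 0.2316]
tool_rot: [0.998, -0.056, 0.0, 0.0]
ft_force: [0.3, 0.5, -0.5]
grip_width: 0.0002
grasp_force: 0.0
```

Request:
drive_tool(
  increments=[
    [[24,23.5,0],[0,0,0],0],
    [[24,23.5,0],[0,0,0],0],
    [[24,23.5,0],[0,0,0],0],
    [[24,23.5,0],[0,0,0],0],
    [[24,23.5,0],[0,0,0],0],
    [[24,23.5,0],[0,0,0],0],
    [[24,23.5,0],[0,0,0],0],
    [[20,20,0],[0,0,0],0],
  ],
)

```text
clock: 1.88
eef_pos: [0.5205, -0.1059, 0.2314]
tool_rot: [0.999, -0.054, 0.0, -0.0]
ft_force: [0.2, 0.2, -0.8]
grip_width: -0.0003
grasp_force: 0.0
```

```bash
python3 - <<'E'
from h import *
o=get_obs();print(o["clock"],o["eef_pos"],o["tool_rot"],o["ft_force"],o["grip_width"])
p=np.load("pose.npy")
c=camera("scene"); u=proj(c,S2W(p,[-.073,-.065,.07]))[0].astype(int);print(u)
t=camera("top");print("beaker near bottom",unproj(t,[345,209.3],.088))
v=c["image"][u[1]-110:u[1]+60,u[0]-110:u[0]+110,::-1]
cv2.imwrite("pics/s1.png",cv2.resize(v,None,fx=3,fy=3,interpolation=cv2.INTER_CUBIC))
E
```

```text
1.8833 [ 0.52052364 -0.10593531  0.23135023] [ 9.98542225e-01 -5.39750736e-02  3.34314568e-04 -7.38265102e-05] [ 0.24005205  0.19214601 -0.84472568] -0.000260452683206813
[314 241]
beaker near bottom [[ 0.6014136  -0.14859474  0.088     ]]
```

View pics/s1.png

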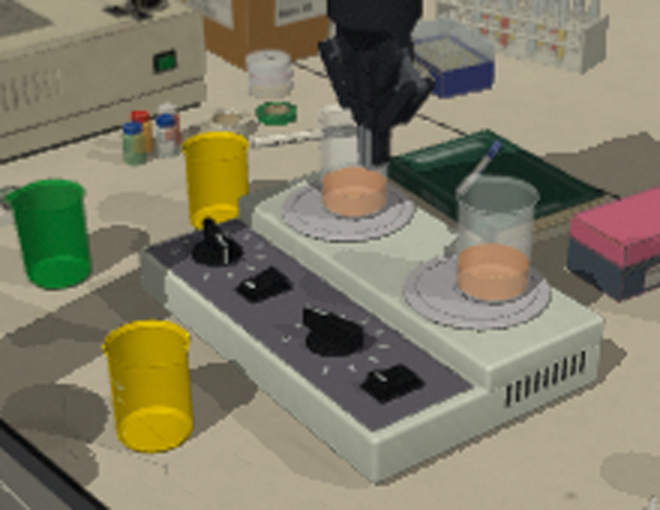

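The scene crop shows the shut fingertips at (375,165), above and beyond the right dial at (330,330). Beaker_b stands clear on its plate. I'll descend beside the dial's tail.

Request:
drive_tool(
  increments=[
    [[0,0,-30],[0,0,0],0],
    [[0,0,-30],[0,0,0],0],
    [[0,0,-30],[0,0,0],0],
    [[0,0,-30],[0,0,0],0],
    [[0,0,-20],[0,0,0],0],
    [[0,0,-10],[0,0,0],0],
    [[0,0,-6.5],[0,0,0],0],
    [[0,0,0],[0,0,0],0],
  ],
)

```text
clock: 2.65
eef_pos: [0.5183, -0.1081, 0.0741]
tool_rot: [0.998, -0.055, -0.001, -0.0]
ft_force: [-0.1, -0.2, -0.0]
grip_width: -0.0002
grasp_force: 0.0
```

```bash
python3 - <<'E'
import numpy as np
# finger-centre waypoints along the tail path, relative angle; hw from 11x9 half-size rect (stirrer axes)
A=np.array([491,-86.]);yaw=np.radians(-6.56)
prev=None
for k in np.arange(1,8.51,.25):
    f=135-30*k+180-6.56; f=np.radians(f); u=np.array([np.cos(f),np.sin(f)]); n=np.array([-u[1],u[0]])
    ns=n@np.array([[np.cos(yaw),-np.sin(yaw)],[np.sin(yaw),np.cos(yaw)]]) 
    d=6+abs(ns[0])*11+abs(ns[1])*9
    P=A+25*u+d*n; print(k,P.round(1),None if prev is None else (P-prev).round(1)); prev=P
E
```

```text
1.0 [ 513.4 -107.9] None
1.25 [ 509.5 -110.7] [-3.9 -2.8]
1.5 [ 505.  -112.8] [-4.5 -2.1]
1.75 [ 502.5 -114.6] [-2.6 -1.9]
2.0 [ 499.4 -116.2] [-3.  -1.6]
2.25 [ 496.  -117.4] [-3.4 -1.2]
2.5 [ 492.2 -118. ] [-3.8 -0.6]
2.75 [ 488.1 -118. ] [-4.1 -0. ]
3.0 [ 483.9 -117.3] [-4.2  0.7]
3.25 [ 479.8 -115.9] [-4.2  1.5]
3.5 [ 475.7 -113.6] [-4.   2.2]
3.75 [ 472.  -110.7] [-3.7  3. ]
4.0 [ 468.8 -107. ] [-3.2  3.7]
4.25 [ 466.3 -102.8] [-2.6  4.3]
4.5 [464.5 -98. ] [-1.8  4.7]
4.75 [462.8 -95.8] [-1.7  2.3]
5.0 [461.3 -93.1] [-1.5  2.7]
5.25 [460.1 -90. ] [-1.2  3.1]
5.5 [459.4 -86.6] [-0.7  3.4]
5.75 [459.2 -82.9] [-0.2  3.7]
6.0 [459.7 -78.9] [0.4 3.9]
6.25 [460.8 -74.9] [1.1 4. ]
6.5 [462.7 -71. ] [1.9 3.9]
6.75 [465.3 -67.3] [2.6 3.7]
7.0 [468.6 -64.1] [3.3 3.3]
7.25 [472.5 -61.3] [3.9 2.8]
7.5 [477.  -59.2] [4.5 2.1]
7.75 [479.5 -57.4] [2.6 1.9]
8.0 [482.6 -55.8] [3.  1.6]
8.25 [486.  -54.6] [3.4 1.2]
8.5 [489.8 -54. ] [3.8 0.6]
```

Request:
drive_tool(
  increments=[
    [[-2.5,0,0],[0,0,0],0],
    [[-2.5,0,0],[0,0,0],0],
    [[-2,-1.5,0],[0,0,0],0],
    [[-2,-1.5,0],[0,0,0],0],
    [[0,0,0],[0,0,0],0],
  ],
)

```text
clock: 3.07
eef_pos: [0.5115, -0.111, 0.0761]
tool_rot: [0.999, -0.055, 0.002, -0.0]
ft_force: [2.8, 1.1, 0.6]
grip_width: -0.0003
grasp_force: 1.2
```

Request:
drive_tool(
  increments=[
    [[-2.2,-1,0],[0,0,0],0],
    [[-2.2,-1,0],[0,0,0],0],
    [[0,0,0],[0,0,0],0],
  ],
)

```text
clock: 3.32
eef_pos: [0.506, -0.1132, 0.0755]
tool_rot: [0.999, -0.055, 0.001, 0.0]
ft_force: [0.4, -0.6, -0.2]
grip_width: 0.0005
grasp_force: 0.0
```

Request:
drive_tool(
  increments=[
    [[-2.5,-1.8,0],[0,0,0],0],
    [[-3,-1.6,0],[0,0,0],0],
    [[0,0,0],[0,0,0],0],
  ],
)

```text
clock: 3.57
eef_pos: [0.4991, -0.1165, 0.0745]
tool_rot: [0.998, -0.055, -0.001, 0.0]
ft_force: [1.0, 0.6, 0.2]
grip_width: 0.0001
grasp_force: 0.4
```

```bash
python3 - <<'E'
from h import *
o=get_obs();print(o["clock"],o["eef_pos"],o["ft_force"])
p=np.load("pose.npy"); out=[]
for n,z in(("scene",4),("top",5)):
    c=camera(n); u=proj(c,S2W(p,[-.073,-.065,.07]))[0].astype(int)
    out.append(cv2.resize(c["image"][u[1]-40:u[1]+40,u[0]-40:u[0]+40,::-1],(380,380),interpolation=cv2.INTER_CUBIC))
cv2.imwrite("pics/s2.png",np.hstack(out))
E
```

```text
3.5667 [ 0.49912282 -0.11653324  0.07453321] [0.95727651 0.57467481 0.17657166]
```

View pics/s2.png

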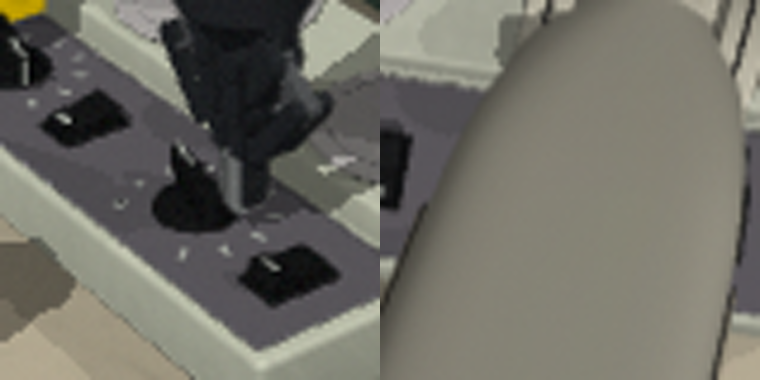

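The scene crop shows the fingertip at (235,195) against the tail. The forces (2.8 N, then 0.4 N) fit one click, and the dial is now at 2. I'll keep following the waypoints.

Request:
drive_tool(
  increments=[
    [[-3.4,-1.2,0],[0,0,0],0],
    [[-3.8,-0.6,0],[0,0,0],0],
    [[-4.1,0,0],[0,0,0],0],
    [[-4.2,0.7,0],[0,0,0],0],
    [[0,0,0],[0,0,0],0],
  ],
)

```text
clock: 4.08
eef_pos: [0.4833, -0.1173, 0.0747]
tool_rot: [0.999, -0.055, -0.001, 0.0]
ft_force: [0.9, -0.9, 0.9]
grip_width: 0.0003
grasp_force: 0.6
```

Request:
drive_tool(
  increments=[
    [[-4.2,1.5,0],[0,0,0],0],
    [[-4,2.2,0],[0,0,0],0],
    [[-3.7,3,0],[0,0,0],0],
    [[-3.2,3.7,0],[0,0,0],0],
    [[0,0,0],[0,0,0],0],
  ],
)

```text
clock: 4.5
eef_pos: [0.4682, -0.1068, 0.0747]
tool_rot: [0.999, -0.054, -0.001, 0.001]
ft_force: [-0.1, -1.7, 0.9]
grip_width: -0.0001
grasp_force: 1.5
```

Request:
drive_tool(
  increments=[
    [[-2.6,4.3,0],[0,0,0],0],
    [[-1.8,4.7,0],[0,0,0],0],
    [[-1.7,2.3,0],[0,0,0],0],
    [[-1.5,2.7,0],[0,0,0],0],
    [[0,0,0],[0,0,0],0],
  ],
)

```text
clock: 4.92
eef_pos: [0.4611, -0.0928, 0.0746]
tool_rot: [0.999, -0.054, -0.001, 0.0]
ft_force: [-0.8, -3.4, 0.7]
grip_width: 0.0
grasp_force: 1.5
```

```bash
python3 - <<'E'
from h import *
o=get_obs();print(o["clock"],o["eef_pos"],o["ft_force"])
p=np.load("pose.npy"); out=[]
for n in("scene",):
    c=camera(n); u=proj(c,S2W(p,[-.073,-.065,.07]))[0].astype(int)
    out.append(cv2.resize(c["image"][u[1]-30:u[1]+30,u[0]-40:u[0]+40,::-1],(640,480),interpolation=cv2.INTER_CUBIC))
cv2.imwrite("pics/s3.png",np.hstack(out))
E
```

```text
4.9167 [ 0.46107352 -0.092789    0.07458797] [-0.76419057 -3.39400754  0.72935276]
```

View pics/s3.png

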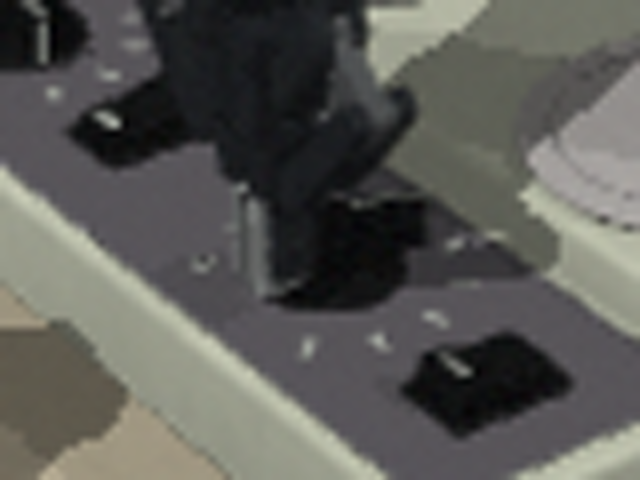

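The finger at (275,250) sits behind the tail, and the nose at (420,215) points to the far right, about position 5. Next I push to 7.

Request:
drive_tool(
  increments=[
    [[-1.2,3.1,0],[0,0,0],0],
    [[-0.7,3.4,0],[0,0,0],0],
    [[-0.2,3.7,0],[0,0,0],0],
    [[0.4,3.9,0],[0,0,0],0],
    [[0,0,0],[0,0,0],0],
  ],
)

```text
clock: 5.38
eef_pos: [0.4598, -0.0774, 0.0745]
tool_rot: [0.999, -0.054, -0.001, -0.001]
ft_force: [0.1, -0.1, 0.0]
grip_width: -0.0001
grasp_force: 0.0
```

Request:
drive_tool(
  increments=[
    [[1.1,4,0],[0,0,0],0],
    [[1.9,3.9,0],[0,0,0],0],
    [[2.6,3.7,0],[0,0,0],0],
    [[0,0,0],[0,0,0],0],
  ],
)

```text
clock: 5.72
eef_pos: [0.4635, -0.0672, 0.0739]
tool_rot: [0.999, -0.055, -0.003, 0.001]
ft_force: [-2.3, -1.6, -1.0]
grip_width: -0.0001
grasp_force: 0.6
```

```bash
python3 - <<'E'
from h import *
o=get_obs();print(o["clock"],o["eef_pos"],o["ft_force"])
p=np.load("pose.npy"); out=[]
for n in("scene",):
    c=camera(n); u=proj(c,S2W(p,[-.073,-.065,.07]))[0].astype(int)
    v=cv2.resize(c["image"][u[1]-30:u[1]+30,u[0]-40:u[0]+40,::-1],None,fx=8,fy=8,interpolation=cv2.INTER_CUBIC)
    for k in range(4,10):
        t=np.radians(135-30*k); w=proj(c,S2W(p,[-.073+.034*np.cos(t),-.065+.034*np.sin(t),.086]))[0]
        w=((w-u+[40,30]+.5)*8).astype(int); cv2.circle(v,tuple(map(int,w)),3,(0,255,255),-1); cv2.putText(v,str(k),tuple(map(int,w+4)),0,.5,(0,255,0),1)
cv2.imwrite("pics/s4.png",v)
E
```

```text
5.7167 [ 0.46350827 -0.06723643  0.07386043] [-2.26417967 -1.56515957 -0.98531034]
```

View pics/s4.png

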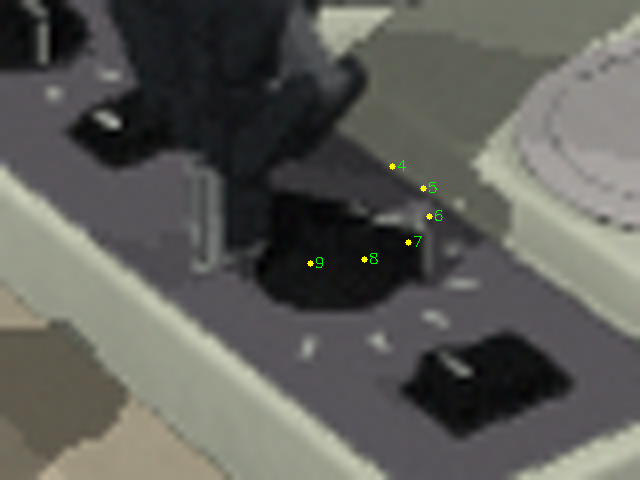

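The nose tip at about (430,215) sits at the projected mark 6, with 2.8 N of resistance. The dial is at 6, close to snapping, so I push on in small steps.

Request:
drive_tool(
  increments=[
    [[1.6,1.6,0],[0,0,0],0],
    [[0,0,0],[0,0,0],0],
  ],
)

```text
clock: 5.93
eef_pos: [0.4682, -0.0649, 0.0748]
tool_rot: [0.999, -0.054, 0.001, -0.001]
ft_force: [0.7, 0.7, -0.4]
grip_width: -0.0
grasp_force: 0.0
```

Request:
drive_tool(
  increments=[
    [[1.6,1.6,0],[0,0,0],0],
    [[0,0,0],[0,0,0],0],
  ],
)

```text
clock: 6.1
eef_pos: [0.4701, -0.0636, 0.0751]
tool_rot: [0.999, -0.054, 0.001, -0.0]
ft_force: [0.4, -0.7, 0.5]
grip_width: 0.0001
grasp_force: 0.0
```

```bash
cat > look.py <<'E'
from h import *
import sys
o=get_obs();print(o["clock"],o["eef_pos"],o["ft_force"])
p=np.load("pose.npy")
c=camera("scene"); u=proj(c,S2W(p,[-.073,-.065,.07]))[0].astype(int)
v=cv2.resize(c["image"][u[1]-30:u[1]+30,u[0]-40:u[0]+40,::-1],None,fx=8,fy=8,interpolation=cv2.INTER_CUBIC)
w0=v.copy()
for k in range(4,10):
    t=np.radians(135-30*k); w=proj(c,S2W(p,[-.073+.034*np.cos(t),-.065+.034*np.sin(t),.086]))[0]
    w=((w-u+[40,30]+.5)*8).astype(int); cv2.circle(v,tuple(map(int,w)),3,(0,255,255),-1); cv2.putText(v,str(k),tuple(map(int,w+4)),0,.5,(0,255,0),1)
cv2.imwrite(sys.argv[1],np.hstack([w0[60:400,200:560],v[60:400,200:560]]))
E
python3 look.py pics/s5.png
```

```text
6.1 [ 0.47012573 -0.06356877  0.07513519] [ 0.42196065 -0.72601665  0.46193717]
```

View pics/s5.png

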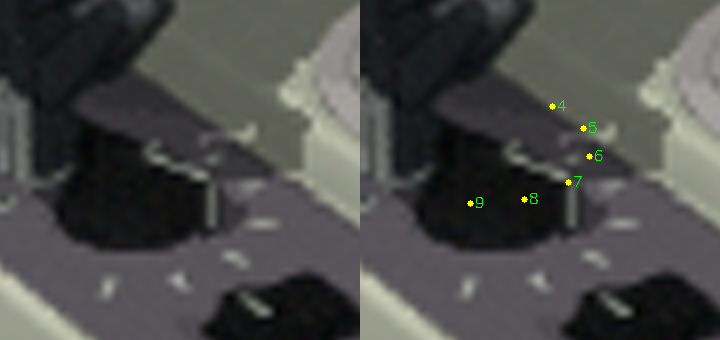

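The white line's end at (568,180) coincides with mark 7, and the contact has released. One more click to go, in small steps.

Request:
drive_tool(
  increments=[
    [[2.4,2.2,0],[0,0,0],0],
    [[2.5,1.2,0],[0,0,0],0],
    [[0,0,0],[0,0,0],0],
  ],
)

```text
clock: 6.4
eef_pos: [0.4733, -0.0605, 0.0746]
tool_rot: [0.999, -0.054, -0.001, 0.0]
ft_force: [-2.9, -0.9, 1.3]
grip_width: 0.0004
grasp_force: 1.3
```

Request:
drive_tool(
  increments=[
    [[2,1,0],[0,0,0],0],
    [[0,0,0],[0,0,0],0],
  ],
)

```text
clock: 6.57
eef_pos: [0.4748, -0.0597, 0.0744]
tool_rot: [0.999, -0.055, -0.001, 0.0]
ft_force: [-3.8, -0.1, 0.1]
grip_width: -0.0002
grasp_force: 1.6
```

Request:
drive_tool(
  increments=[
    [[1.5,0.8,0],[0,0,0],0],
    [[0,0,0],[0,0,0],0],
  ],
)

```text
clock: 6.73
eef_pos: [0.4776, -0.0585, 0.0745]
tool_rot: [0.999, -0.055, -0.0, -0.0]
ft_force: [-0.4, -0.1, -0.5]
grip_width: 0.0001
grasp_force: 0.0
```

Request:
drive_tool(
  increments=[
    [[1.2,0.8,0],[0,0,0],0],
    [[0,0,0],[0,0,0],0],
  ],
)

```text
clock: 6.9
eef_pos: [0.4798, -0.0577, 0.075]
tool_rot: [0.999, -0.054, 0.001, -0.0]
ft_force: [0.2, -0.7, 0.4]
grip_width: -0.0003
grasp_force: 0.0
```

The force dropped, so the dial snapped. I back off, lift, and check with a picture.

Request:
drive_tool(
  increments=[
    [[-4,-1,0],[0,0,0],0],
    [[-4,0,0],[0,0,0],0],
    [[0,0,15],[0,0,0],0],
    [[0,0,30],[0,0,0],0],
    [[0,0,30],[0,0,0],0],
    [[-20,-30,0],[0,0,0],0],
    [[-20,-30,0],[0,0,0],0],
    [[0,0,0],[0,0,0],0],
  ],
)

```text
clock: 7.57
eef_pos: [0.4281, -0.1222, 0.1506]
tool_rot: [0.998, -0.057, 0.0, 0.001]
ft_force: [0.4, 0.4, -1.0]
grip_width: -0.0002
grasp_force: 0.0
```

Request:
drive_tool(
  increments=[
    [[-20,-35,0],[0,0,0],0],
    [[-10,-35,0],[0,0,0],0],
    [[0,-35,0],[0,0,0],0],
    [[0,-20,0],[0,0,0],0],
    [[0,0,0],[0,0,0],0],
  ],
)

```text
clock: 7.98
eef_pos: [0.4011, -0.2476, 0.1502]
tool_rot: [0.998, -0.057, 0.001, 0.001]
ft_force: [1.5, 0.7, 0.3]
grip_width: 0.0002
grasp_force: 0.0
```

```bash
python3 - <<'E'
from h import *
o=get_obs();print(o["clock"],o["eef_pos"],o["ft_force"])
p=np.load("pose.npy"); g=np.linspace(.055,-.055,380); out=[]
for n in("top","scene"):
    c=camera(n); X,Y=np.meshgrid(g,g,indexing="ij"); P=S2W(p,np.c_[-.073+X.ravel(),-.065+Y.ravel(),np.full(X.size,.075)])
    q=proj(c,P).astype(np.float32).reshape(380,380,2)
    v=cv2.remap(c["image"],q[...,0],q[...,1],cv2.INTER_CUBIC)[...,::-1].copy()
    for k in range(10):
        t=np.radians(135-30*k); cv2.putText(v,str(k),(int(190-np.sin(t)*183)-4,int(190-np.cos(t)*183)+4),0,.5,(0,255,255),1)
    out.append(v)
cv2.imwrite("pics/s6.png",np.hstack(out))
E
```

```text
7.9833 [ 0.40107915 -0.24757676  0.15021697] [1.453552   0.67657006 0.31813488]
```

View pics/s6.png

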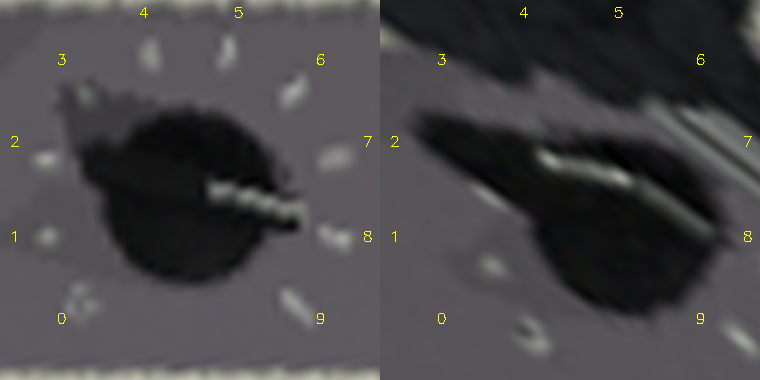

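The rectified top view (left half) shows the line's end at (300,212), pointing at tick 8, the same as the left dial. Now the rocker.

Request:
drive_tool(
  increments=[
    [[22,26,0],[0,0,0],0],
    [[22,26,0],[0,0,0],0],
    [[21.5,26.5,0],[0,0,0],0],
    [[0,0,-25],[0,0,0],0],
    [[0,0,-25],[0,0,0],0],
    [[0,0,-15],[0,0,0],0],
    [[0,0,0],[0,0,0],0],
  ],
)

```text
clock: 8.67
eef_pos: [0.4633, -0.1624, 0.0815]
tool_rot: [0.999, -0.053, -0.004, -0.001]
ft_force: [-0.4, -0.2, 0.6]
grip_width: 0.0001
grasp_force: 0.0
```

Request:
drive_tool(
  increments=[
    [[0,0,-4],[0,0,0],0],
    [[0,0,-4],[0,0,0],0],
    [[0,0,-2],[0,0,0],0],
    [[0,0,0],[0,0,0],0],
  ],
)

```text
clock: 9.0
eef_pos: [0.4667, -0.1655, 0.0755]
tool_rot: [0.999, -0.055, 0.001, -0.0]
ft_force: [1.0, 0.6, 1.5]
grip_width: 0.0003
grasp_force: 0.6
```

Request:
drive_tool(
  increments=[
    [[0,-2,-1.5],[0,0,0],0],
    [[0,0,-1.5],[0,0,0],0],
    [[0,0,0],[0,0,0],0],
  ],
)

```text
clock: 9.25
eef_pos: [0.4661, -0.1679, 0.0719]
tool_rot: [0.998, -0.055, 0.0, 0.0]
ft_force: [-0.1, 0.0, 0.4]
grip_width: 0.0
grasp_force: 0.0
```

Request:
drive_tool(
  increments=[
    [[0,0,-1.5],[0,0,0],0],
    [[0,0,0],[0,0,0],0],
  ],
)

```text
clock: 9.42
eef_pos: [0.4663, -0.1678, 0.0704]
tool_rot: [0.998, -0.055, 0.0, 0.0]
ft_force: [-0.1, -0.5, 1.8]
grip_width: -0.0003
grasp_force: 0.6
```

It snapped, and 70 mm is the height expected when on. A small extra press, then retreat and check.

Request:
drive_tool(
  increments=[
    [[0,0,-0.8],[0,0,0],0],
    [[0,0,0],[0,0,0],0],
    [[0,0,15],[0,0,0],0],
    [[0,0,30],[0,0,0],0],
    [[0,0,35],[0,0,0],0],
    [[-20,-30,0],[0,0,0],0],
    [[-20,-30,0],[0,0,0],0],
    [[-20,-30,0],[0,0,0],0],
  ],
)

```text
clock: 10.08
eef_pos: [0.4062, -0.2582, 0.1503]
tool_rot: [0.999, -0.053, 0.001, 0.001]
ft_force: [0.1, -0.6, 0.0]
grip_width: -0.0001
grasp_force: 0.0
```

Request:
drive_tool(
  increments=[
    [[-10,-35,0],[0,0,0],0],
    [[0,-35,0],[0,0,0],0],
    [[0,-20,0],[0,0,0],0],
    [[0,0,0],[0,0,0],0],
    [[0,0,0],[0,0,0],0],
  ],
)

```text
clock: 10.5
eef_pos: [0.3956, -0.3483, 0.149]
tool_rot: [0.998, -0.056, -0.0, -0.0]
ft_force: [0.2, 0.4, 0.4]
grip_width: 0.0002
grasp_force: 0.0
```

```bash
python3 - <<'E'
from h import *
o=get_obs();print(o["clock"],o["eef_pos"],o["ft_force"])
c=camera("top");s=camera("scene")
a=cv2.resize(c["image"][210:280,220:380,::-1],(800,350),interpolation=cv2.INTER_CUBIC)
b=cv2.resize(s["image"][205:280,250:490,::-1],(800,250),interpolation=cv2.INTER_CUBIC)
cv2.imwrite("pics/s7.png",np.vstack([a,b]))
E
```

```text
10.5 [ 0.39562909 -0.34830418  0.14898755] [0.21113628 0.44093533 0.39818194]
```

View pics/s7.png

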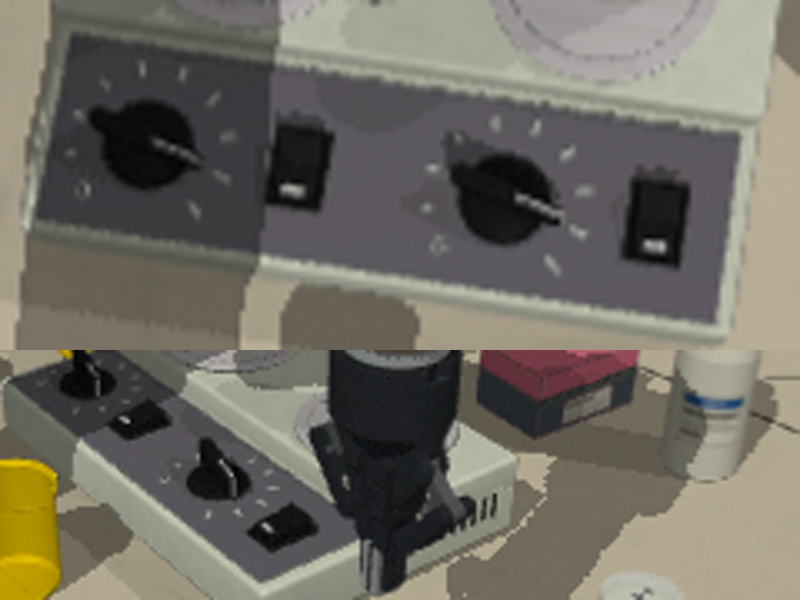

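The final picture shows both dial lines at the same tick, ending at (200,160) and (560,218). The right rocker (655,225) looks the same as the left one (300,170), so it is on. The arm is clear of everything.

```bash
python3 -c "
from workcell import job_done
print(job_done())"
```

```text
the job is handed in; nothing more can be done
None
```

The right dial was turned from mark 1 to mark 8, matching the left dial. Its rocker was then switched on, the arm was moved clear, and the job was handed in; no verdict was returned.

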